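# Heft three screw tins and hold up the full one

## Robot

A 6-joint arm with a two-finger parallel gripper is mounted at the origin on a cart in front of the work surface, level with it; the furniture and walls round the work are solid. World frame = base frame: x ahead of the robot, y to its left, z up, the work surface at z = 0. Lengths are in m, angles in rad, forces in N, time in s.
With the tool pointing down it reaches from about 0.25 to 0.725 m from the base axis. Payload 4 kg.
Tool frame: the origin (TCP) lies at the very end of the fingers, on their centre line; the grasp point (between the pads) lies ctrl.hold_point_z behind it (ctrl.hold_point_z is the distance from the TCP to the grasp point, in m); z points along the fingers, y is the line along which they close (so a half turn about z gives the same grasp; the last joint's range is limited). The gripper opens to 85 mm and grips with 20 to 120 N. Pads are 22 mm wide; open, the fingers measure 114 mm over their backs; the gripper's body (76 mm by 85 mm) begins 54 mm behind the grasp point. The pads swing forward as they close: fully open they stand 13 mm farther back than shut.
Start: joints at [-1.245, 0.241, 0.005, 1.335, 0, 1.571], TCP at [0.16, -0.474, 0.231] pointing down, gripper open.
Joint ranges: [-2.72, 2.72], [-1.05, 1.87], [-1.09, 1.28], [-1.99, 2.15], [-1.42, 1.44], [-3.14, 3.14]. Speed limits (rad/s): [2.79, 2.79, 3.14, 3.14, 3.14, 3.14].

## Interface

Orientations are given as a 3x3 rotation matrix whose columns are the frame's x, y, z axes.
In Python, from workcell import ctrl gives the robot as it stands. The module is installed in compiled form; this text tells all that it offers.
- The arm moves only by the shell command python3 -m creep 'ROWS' [FORCE]. ROWS is JSON, one flat list of numbers, 5 for each row, row after row: the opening, from 0 (shut) to 1 (fully open), then the shift along the tool's x, y, z normalised to -1 to 1, where 1 is 50 mm, then the turn about the tool's z normalised to -1 to 1, where 1 is 0.12 rad. In form: [fingers, x, y, z, roll, fingers, x, y, z, roll, ...]. A call has 1 to 8 rows; each row shifts and turns the commanded pose from where the row before left it, along the tool's axes as they then stand; what a row does not reach is not made up. A row lasts 1/10 s, in which the tool goes at most 50 mm and 8.59 degrees, less where a joint would pass 70% of its speed; a pose out of reach is approached as far as the arm can. A call with a number of a shift or a turn outside -1 to 1 is refused whole. A call with a gripper value outside its range is refused whole. The fingers move at their own pace and stop on an object; FORCE is the grip in N (left out, the last holds). Time passes only in rows, so rows that do not move let the fingers close. It gives the time, the measured TCP pose, the force, the opening and the grip force at its end, in the units of the state.
- ctrl.get_state(): the state, without advancing time (a new reading comes with each control period).
- ctrl.get_image(name): name is "side" or "top" or "wrist"; returns the picture (420x560x3 uint8, red, green, blue); there is no depth.
- ctrl.calibration(name): a dict with "fx", "fy", "cx", "cy" (pixels), "rvec" (rotation vector, rad) and "tvec" (3), from world to camera coordinates, as OpenCV has them. Camera axes: x right, y down, z forward; pixel columns grow to the right and rows downward; lengths in m; the calibration is good to about 2 mm. A picture is of the moment at which its call begins: read the wrist's pose just before it. calibration takes no time and is no camera call; for the wrist camera it gives the pose at the moment of the call.
- ctrl.hand_in(): hands the job in; it is judged then, once.
The state is a dict: "time_s": time; "joint_pos": joint angles; "joint_velocities": joint speeds; "effort": joint torques, N m; "eef_pos": TCP position; "eef_rot": TCP orientation; "ft_force": force on the tool from outside, world axes, zero at the start; "wrist_torque": the same for the moment, N m; "gripper_width": finger opening in m; "grasp_force": force on a finger pad.
Only numpy, scipy, OpenCV 4.12 (cv2) and the standard library are available. Lean on these libraries where they do the work, as an engineer would, in place of code of your own. Each camera call takes 0.05 s, during which the arm holds its last target. There are 200 camera calls.

## Task

Three identical closed tins of terminal screws stand on the desk, and only one is full. Working from left to right, lift each tin about 5 cm clear of the desk for a moment to feel its weight and set it gently back, upright, where it stood before you lift the next; then finish holding the heaviest tin up, upright and still in the gripper, some 15 cm above the desk, the other two standing in their places (if the last tin is the heaviest you may simply keep it in hand). Do not drop or tip a tin, and leave the tape roll, the fuse and the screwdriver alone.

Things in the scene. Friction and masses are not known exactly. Their poses are not given: they have to be found in the camera images.
- tin_left: closed round press-lid tin, grey steel with a pale metal lid and a plain paper band round its lower half, 110 mm high; body 58 mm across (grip it here, up to 96 mm above its base), lid rim 61 mm across. Origin: centre of its underside; z up along its axis. The leftmost (largest y) of the three. A tin weighs 0.12 to 0.23 kg when part full, and the full one 0.44 to 0.58 kg; any of the three may be the full one. The fill is low and central and may shift by 2 mm inside
- tin_middle: closed round press-lid tin, grey steel with a pale metal lid and a plain paper band round its lower half, 110 mm high; body 58 mm across (grip it here, up to 96 mm above its base), lid rim 61 mm across. Origin: centre of its underside; z up along its axis. The one in the middle, left of the fuse box
- tin_right: closed round press-lid tin, grey steel with a pale metal lid and a plain paper band round its lower half, 110 mm high; body 58 mm across (grip it here, up to 96 mm above its base), lid rim 61 mm across. Origin: centre of its underside; z up along its axis. The rightmost (smallest y), right of the fuse box and left of the bench vice
- tape_roll: grey tape roll lying flat, 62 mm across, 19 mm high, behind and between the left and middle tins; bystander. Origin: centre of its underside
- fuse: cartridge fuse lying across, 60 mm long (its y), 21 mm thick, behind and between the middle and right tins; bystander. Origin: centre of its underside
- screwdriver: black-handled screwdriver lying flat along x, 196 mm long, 27 mm thick, between the fuse box and the right tin; bystander. Origin: centre of its underside
- fuse_box: fixed dark fuse box, about 125 x 165 mm and 50 mm high, between the middle tin and the screwdriver, its lid standing open at its back edge, up to 146 mm above the desk; not part of the job. Origin: underside, near its centre

How it is judged:
By the outcome, as a careful person would: the job done as asked, in the order asked, and still so for the second after the job is handed in, while the arm keeps its last pose, push and grip.
It also fails if it takes over 72 s, if anything falls off the work surface, if the arm or the gripper's body presses on something with over 40 N, if the wrist force passes 120 N, or if a joint passes its speed limit or range.

## Working session

There is one attempt and no reset: what is moved stays moved. The work goes in short steps, Python scripts to look and compute and a shell command to move; the robot and the scene stay as the last step left them, time stands still between calls to the robot, and variables do not carry over. Pictures are saved under pics/ and viewed, at most 10 in all, crops included, and the job is handed in when it is done.

```bash
mkdir -p pics
python3 - <<'E'
from workcell import ctrl
import cv2
for n in("top","side"):
    cv2.imwrite(f"pics/{n}0.png",ctrl.get_image(n)[:,:,::-1]); print(n,ctrl.calibration(n))
s=ctrl.get_state();print(s["eef_pos"],s["eef_rot"],s["gripper_width"],ctrl.hold_point_z,s["time_s"],s["ft_force"])
E
```

```text
top {'fx': 408.11035333164125, 'fy': 408.11035333164125, 'cx': 285.6908411221036, 'cy': 210.68155469158037, 'rvec': array([ 2.1552228 , -2.18811912,  0.0695136 ]), 'tvec': array([-0.07812295,  0.49971785,  1.04411812])}
side {'fx': 466.53953184134355, 'fy': 466.53953184134355, 'cx': 272.7643904650606, 'cy': 206.357416415532, 'rvec': array([-0.08146322, -2.76270041,  1.4921157 ]), 'tvec': array([0.51026539, 0.05045893, 0.9056511 ])}
[ 0.15984536 -0.47315169  0.23049632] [[ 9.47403768e-01  3.20040199e-01 -6.08932603e-04]
 [ 3.20040778e-01 -9.47402032e-01  1.81385501e-03]
 [ 3.60253197e-06 -1.91333633e-03 -9.99998170e-01]] 0.08562604744089264 0.0187 0.1 [ 0.13176327 -0.46450734  0.29953774]
```

View pics/top0.png

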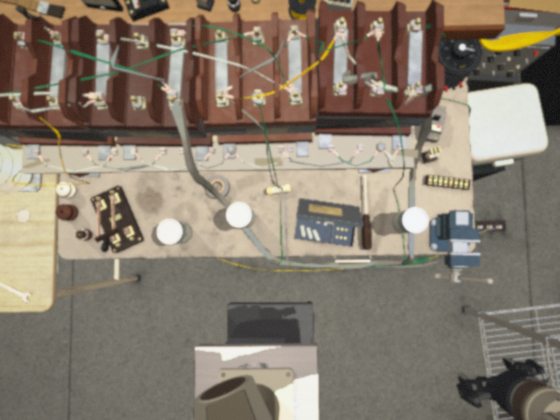

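View pics/side0.png

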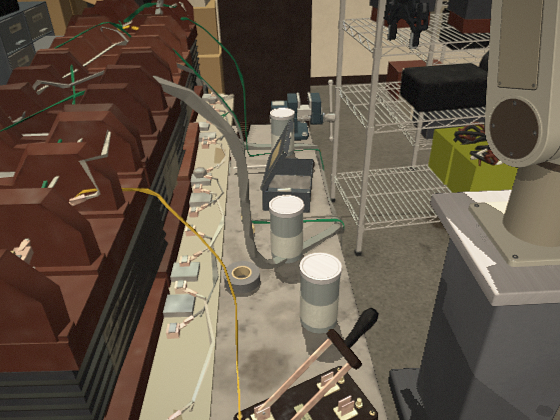

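The top picture shows the lids at about (170,232), (239,215) and (414,220), with the fuse box at (328,220), the screwdriver at (366,212) and the vice at (455,235). A thick grey cable runs by the middle tin. The side picture shows the lids at (320,267), (286,204) and (282,115).

```bash
cat > h.py <<'E'
import numpy as np,cv2
def ray(c,uv,z):
    R=cv2.Rodrigues(c["rvec"])[0]; o=-R.T@c["tvec"]
    d=R.T@np.array([(uv[0]-c["cx"])/c["fx"],(uv[1]-c["cy"])/c["fy"],1]); return o+d*(z-o[2])/d[2]
def blob(img,near,r=25,t=200):
    m=(img.min(2)>t).astype(np.uint8); n,l,s,c=cv2.connectedComponentsWithStats(m)
    k=[i for i in range(1,n) if np.hypot(*(c[i]-near))<r and s[i,4]>60]
    return [(c[i],s[i]) for i in k]
E
python3 - <<'E'
from workcell import ctrl
from h import *
for n,P in(("top",[(170,232),(239,215),(414,220)]),("side",[(320,267),(286,204),(282,115)])):
    im=cv2.imread(f"pics/{n}0.png"); c=ctrl.calibration(n)
    for p in P:
        for q,s in blob(im,p): print(n,q.round(1),s,ray(c,q,.11).round(4))
c=ctrl.calibration("top")
for nm,p,z in[("cable",(195,170),0),("cable",(215,192),0),("cable",(250,235),0),("cable",(275,260),0),("wire r",(410,190),0),("wire r2",(409,250),0),("vice",(432,230),.05),("fbox",(296,240),.05),("sd",(366,240),.03),("sd",(363,180),0.01),("deskfront",(200,258),0),("rail",(200,155),0.05),("rail0",(200,172),0.0),("boxR",(355,240),.05),("lidtop",(328,200),.146)]:
    print(nm,p,ray(c,p,z).round(3))
R=cv2.Rodrigues(c["rvec"])[0];print(-R.T@c["tvec"])
top=cv2.imread("pics/top0.png")[130:280,140:490];side=cv2.imread("pics/side0.png")[80:360,180:390]
cv2.imwrite("pics/crop1.png",cv2.resize(top,None,fx=2.25,fy=2.25,interpolation=3))
cv2.imwrite("pics/crop2.png",cv2.resize(side,None,fx=2.1,fy=2.1,interpolation=3))
E
```

```text
top [168.9 230.9] [157 219  25  25 501] [0.447  0.1922 0.11  ]
top [238.6 214. ] [226 201  26  26 507] [0.4849 0.0254 0.11  ]
top [415.3 219.4] [402 206  27  27 552] [ 0.4655 -0.3936  0.11  ]
side [320.6 266. ] [300 253  41  27 855] [0.448 0.195 0.11 ]
side [286.1 204.3] [269 195  34  19 478] [0.4862 0.0283 0.11  ]
side [281.7 112.1] [270 108  24   9 156] [ 0.468  -0.3922  0.11  ]
cable (195, 170) [0.614 0.157 0.   ]
cable (215, 192) [0.553 0.103 0.   ]
cable (250, 235) [0.437 0.01  0.   ]
cable (275, 260) [ 0.37  -0.055  0.   ]
wire r (410, 190) [ 0.55  -0.416  0.   ]
wire r2 (409, 250) [ 0.392 -0.407  0.   ]
vice (432, 230) [ 0.442 -0.452  0.05 ]
fbox (296, 240) [ 0.422 -0.111  0.05 ]
sd (366, 240) [ 0.419 -0.29   0.03 ]
sd (363, 180) [ 0.577 -0.291  0.01 ]
deskfront (200, 258) [0.378 0.143 0.   ]
rail (200, 155) [0.643 0.132 0.05 ]
rail0 (200, 172) [0.608 0.143 0.   ]
boxR (355, 240) [ 0.419 -0.259  0.05 ]
lidtop (328, 200) [ 0.511 -0.185  0.146]
[ 0.41212709 -0.10326814  1.07957896]
```

View pics/crop1.png

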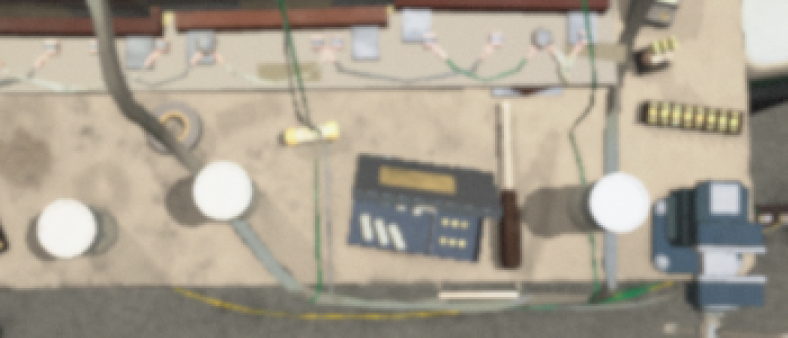

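View pics/crop2.png

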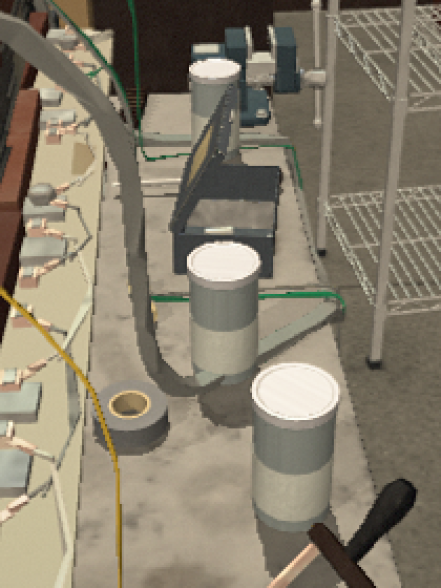

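Both views agree within 3 mm: left tin (0.4475, 0.193), middle (0.4855, 0.027), right (0.4665, -0.393). The heights and reach fit. The crops show the grey cable rising behind the middle tin, the vice close to the right tin on its right side, and the box lid open at the back. I'll move halfway first and check the joints.

```bash
python3 -m creep '[1,0.3,-0.34,0,0, 1,0.6,-0.67,0,0, 1,0.6,-0.67,0,0, 1,0.6,-0.67,0,0, 1,0.6,-0.67,0,0, 1,0.6,-0.67,0,0, 1,0.6,-0.67,0,0, 1,0.3,-0.34,0,0]' 60; python3 -c "
from workcell import ctrl
s=ctrl.get_state();print(s['joint_pos'],s['eef_rot'])"
```

```text
time_s: 0.9
eef_pos: [0.2839, -0.1811, 0.2311]
eef_rot: [[0.947, 0.323, -0.0], [0.323, -0.947, 0.001], [0.0, -0.001, -1.0]]
ft_force: [0.1, -0.7, -0.1]
gripper_width: 0.0854
grasp_force: 0.0
[-5.68485833e-01 -8.61965520e-02 -3.54853930e-01  1.30288404e+00
  7.71690648e-04  2.24454913e+00] [[ 9.46508837e-01  3.22677822e-01 -2.12454485e-04]
 [ 3.22677862e-01 -9.46508263e-01  1.05144046e-03]
 [ 1.38186591e-04 -1.06375204e-03 -9.99999425e-01]]
```

```bash
python3 -m creep '[1,0,0,0,-1, 1,0,0,0,-1, 1,0,0,0,-1, 1,0,0,0,-1, 1,0,0,0,-1, 1,0,0,0,-1, 1,0,0,0,-1, 1,0,0,0,-1]' >/dev/null;  python3 -m creep '[1,0,0,0,-1, 1,0,0,0,-1, 1,0,0,0,-0.35, 1,0.4,0.2,0,0, 1,0.83,0.36,0,0, 1,0.83,0.36,0,0, 1,0.83,0.36,0,0, 1,0.83,0.36,0,0]' ; python3 -m creep '[1,0.83,0.36,0,0, 1,0.83,0.36,0,0, 1,0.83,0.36,0,0, 1,0.83,0.36,0,0, 1,0.42,0.18,0,0, 1,0,0,0,0, 1,0,0,0,0]'; python3 -c "
from workcell import ctrl
import cv2
print(ctrl.get_state()['joint_pos'],ctrl.calibration('wrist'))
cv2.imwrite('pics/w1.png',ctrl.get_image('wrist')[:,:,::-1])"
```

```text
time_s: 2.5
eef_pos: [0.3665, 0.0036, 0.2312]
eef_rot: [[0.003, 1.0, 0.0], [1.0, -0.003, -0.0], [-0.0, 0.0, -1.0]]
ft_force: [1.9, -0.9, 0.7]
gripper_width: 0.0852
grasp_force: 0.0
time_s: 3.2
eef_pos: [0.4473, 0.1886, 0.2305]
eef_rot: [[0.002, 1.0, -0.002], [1.0, -0.002, -0.001], [-0.001, -0.002, -1.0]]
ft_force: [-0.8, 1.0, 0.7]
gripper_width: 0.0855
grasp_force: 0.0
[ 3.99323299e-01  2.13898569e-01 -3.15043923e-02  1.32765722e+00
 -3.37029158e-04  1.97202333e+00] {'fx': 320.0576338303998, 'fy': 320.0576338303998, 'cx': 278.3179921048242, 'cy': 208.70102528752642, 'rvec': array([-2.84097957e+00,  2.44483811e-03,  2.51367659e-03]), 'tvec': array([-0.44669342,  0.1417006 ,  0.43476262])}
```

View pics/w1.png

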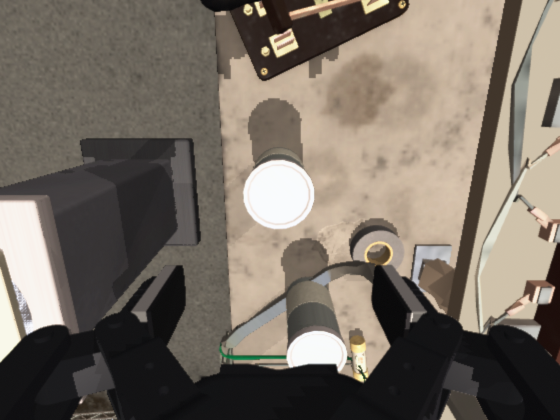

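The wrist picture shows the left lid at about (279,193) and the middle lid at (317,350). The tape roll is at (378,252), well clear.

Run:
```python
from workcell import ctrl
from h import *
im=cv2.imread("pics/w1.png");c=ctrl.calibration("wrist")
for p in[(279,193),(317,350)]:
    for q,s in blob(im,p): print(q,s,ray(c,q,.11).round(4))
```

```text
[278.43448815 194.28080229] [ 243  160   71   69 3839] [0.4473 0.1939 0.11  ]
[316.77619893 349.45648313] [ 287  331   60   40 1689] [0.485  0.0343 0.11  ]
```

```bash
python3 -m creep '[1,0.1,0,0.4,0, 1,0,0,0.8,0, 1,0,0,0.8,0, 1,0,0,0.7,0, 1,0,0,0.4,0, 1,0,0,0.3,0, 1,0,0,0.1,0, 1,0,0,0,0]' 60; python3 -m creep '[0.6,0,0,0,0, 0.6,0,0,0,0, 0,0,0,0,0, 0,0,0,0,0, 0,0,0,0,0, 0,0,0,0,0, 0,0,0,0,0, 0,0,0,0,0]' 60
```

```text
time_s: 4.05
eef_pos: [0.4473, 0.1925, 0.0561]
eef_rot: [[0.005, 1.0, -0.001], [1.0, -0.005, -0.001], [-0.001, -0.001, -1.0]]
ft_force: [0.5, -0.4, -0.6]
gripper_width: 0.085
grasp_force: 0.0
time_s: 4.85
eef_pos: [0.4485, 0.1939, 0.0579]
eef_rot: [[0.003, 1.0, 0.002], [1.0, -0.003, 0.001], [0.001, 0.002, -1.0]]
ft_force: [-1.9, -1.0, 5.2]
gripper_width: 0.0575
grasp_force: 63.1
```

```bash
python3 -m creep '[0,0,0,-0.1,0, 0,0,0,-0.2,0, 0,0,0,-0.3,0, 0,0,0,-0.3,0, 0,0,0,-0.15,0, 0,0,0,0,0, 0,0,0,0,0, 0,0,0,0,0]'; for i in 1 2 3; do python3 -m creep '[0,0,0,0,0, 0,0,0,0,0]' | grep -E "time|pos|ft|width"; done; python3 -c "
from workcell import ctrl
import cv2
s=ctrl.get_state();print(s['effort'],s['wrist_torque'])
cv2.imwrite('pics/s1.png',ctrl.get_image('side')[80:380,160:400,::-1])"
```

```text
time_s: 5.65
eef_pos: [0.4473, 0.1934, 0.1081]
eef_rot: [[0.003, 1.0, -0.001], [1.0, -0.003, -0.001], [-0.001, -0.001, -1.0]]
ft_force: [-0.5, -0.3, -1.5]
gripper_width: 0.0576
grasp_force: 64.3
time_s: 5.85
eef_pos: [0.4475, 0.1935, 0.1082]
ft_force: [-0.5, -0.7, -1.6]
gripper_width: 0.0574
time_s: 6.05
eef_pos: [0.4478, 0.1936, 0.1086]
ft_force: [0.5, -0.4, -1.6]
gripper_width: 0.057
time_s: 6.25
eef_pos: [0.4479, 0.1937, 0.1088]
ft_force: [0.4, -0.2, -2.9]
gripper_width: 0.0576
[ 1.03809140e-03 -3.85658705e+01  2.30473244e+01  2.14245025e-03
  2.32621780e-03 -3.00866084e-06] [ 0.02710064 -0.06264665 -0.05829141]
```

View pics/s1.png

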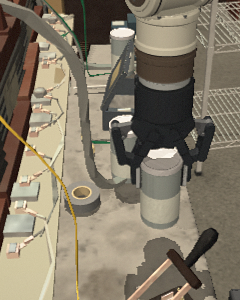

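The side crop shows the left tin hanging upright between the fingers. At about 1.6–2.9 N, it is a light one. Now I'll set it back.

```bash
python3 -m creep '[0,0,0,0.15,0, 0,0,0,0.3,0, 0,0,0,0.25,0, 0,0,0,0.15,0, 0,0,0,0.1,0, 0,0,0,0.05,0, 0,0,0,0,0, 0,0,0,0,0]'; python3 -m creep '[0,0,0,0.03,0, 0,0,0,0.02,0, 0,0,0,0,0, 0,0,0,0,0]'
```

```text
time_s: 7.1
eef_pos: [0.4483, 0.1938, 0.0592]
eef_rot: [[0.003, 1.0, 0.001], [1.0, -0.003, 0.0], [0.0, 0.001, -1.0]]
ft_force: [-0.4, 0.6, -1.8]
gripper_width: 0.0574
grasp_force: 64.2
time_s: 7.5
eef_pos: [0.4485, 0.194, 0.0579]
eef_rot: [[0.003, 1.0, 0.002], [1.0, -0.003, 0.001], [0.001, 0.002, -1.0]]
ft_force: [-2.9, -1.0, 6.0]
gripper_width: 0.0575
grasp_force: 64.7
```

```bash
python3 -m creep '[0.7,0,0,0,0, 1,0,0,0,0, 1,0,0,0,0, 1,0,0,0,0, 1,0,0,0,0, 1,0,0,-0.3,0, 1,0,0,-0.6,0, 1,0,0,-0.7,0]'; python3 -m creep '[1,0,0,-0.7,0, 1,0,0,-0.5,0, 1,-0.4,0.1,-0.3,0, 1,-0.8,0.2,0,0, 1,-0.8,0.2,0,0, 1,-0.8,0.2,0,0, 1,-0.4,0.06,0,0, 1,0,0,0,0]';python3 - <<'E'
from workcell import ctrl
from h import *
for n in("side","wrist"):
    c=ctrl.calibration(n);im=ctrl.get_image(n)
    cv2.imwrite(f"pics/{n}2.png",im[:,:,::-1])
    for q,s in blob(im,(280,210),80): print(n,q,s,ray(c,q,.11).round(4))
E
```

```text
time_s: 8.3
eef_pos: [0.4468, 0.1931, 0.1359]
eef_rot: [[0.003, 1.0, -0.003], [1.0, -0.003, -0.001], [-0.001, -0.003, -1.0]]
ft_force: [0.3, 1.3, -0.4]
gripper_width: 0.0856
grasp_force: 0.0
time_s: 9.1
eef_pos: [0.4857, 0.0311, 0.2111]
eef_rot: [[0.008, 1.0, -0.0], [1.0, -0.008, -0.001], [-0.001, -0.0, -1.0]]
ft_force: [0.3, 0.8, -0.2]
gripper_width: 0.0854
grasp_force: 0.0
side [286.0392562  204.20867769] [269 195  34  19 484] [0.4864 0.0281 0.11  ]
side [334.20714286 262.4       ] [324 253  17  20 140] [0.4274 0.1886 0.11  ]
wrist [277.80542672 213.34554731] [ 240  178   76   72 4312] [0.4852 0.0279 0.11  ]
wrist [341.5060241 259.8875502] [335 243  14  34 249] [ 0.5382 -0.0134  0.11  ]
```

View pics/wrist2.png

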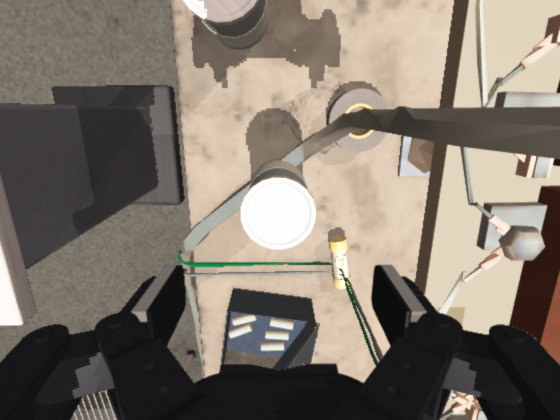

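The wrist picture shows the middle lid at (278,213). The fuse is at (340,262) and the cable at (360,120), both clear of the finger paths. I'll shift 4 mm and go down.

```bash
python3 -m creep '[1,-0.08,0,0.4,0, 1,0,0,0.7,0, 1,0,0,0.7,0, 1,0,0,0.6,0, 1,0,0,0.4,0, 1,0,0,0.2,0, 1,0,0,0.1,0, 1,0,0,0,0]' 60; python3 -m creep '[1,0,0,0,0]'
```

```text
time_s: 10.0
eef_pos: [0.4855, 0.0302, 0.0563]
eef_rot: [[0.002, 1.0, -0.0], [1.0, -0.002, 0.0], [0.0, -0.0, -1.0]]
ft_force: [-0.0, -0.8, 0.0]
gripper_width: 0.0854
grasp_force: 0.0
time_s: 10.1
eef_pos: [0.4864, 0.0299, 0.0573]
eef_rot: [[0.002, 1.0, 0.002], [1.0, -0.002, 0.0], [0.0, 0.002, -1.0]]
ft_force: [0.2, -0.2, 0.3]
gripper_width: 0.0854
grasp_force: 0.0
```

```bash
python3 -m creep '[0.6,-0.04,0,0,0, 0.6,0,0,0,0, 0,0,0,0,0, 0,0,0,0,0, 0,0,0,0,0, 0,0,0,0,0, 0,0,0,0,0, 0,0,0,0,0]' 60;  python3 -m creep '[0,0,0,-0.1,0, 0,0,0,-0.2,0, 0,0,0,-0.3,0, 0,0,0,-0.3,0, 0,0,0,-0.15,0, 0,0,0,0,0, 0,0,0,0,0, 0,0,0,0,0]'; for i in 1 2 3; do python3 -m creep '[0,0,0,0,0, 0,0,0,0,0]' | grep -E "time|pos|ft|width"; done; python3 -c "
from workcell import ctrl
s=ctrl.get_state();print(s['effort'],s['wrist_torque'])"
```

```text
time_s: 10.9
eef_pos: [0.486, 0.0274, 0.0575]
eef_rot: [[0.003, 1.0, 0.002], [1.0, -0.003, 0.0], [0.0, 0.002, -1.0]]
ft_force: [-1.4, 0.3, 4.8]
gripper_width: 0.0565
grasp_force: 63.0
time_s: 11.7
eef_pos: [0.4848, 0.0275, 0.1081]
eef_rot: [[0.003, 1.0, -0.002], [1.0, -0.003, -0.0], [-0.0, -0.002, -1.0]]
ft_force: [0.5, 0.3, -1.5]
gripper_width: 0.0566
grasp_force: 63.8
time_s: 11.9
eef_pos: [0.485, 0.0275, 0.1083]
ft_force: [-0.8, -0.9, -1.4]
gripper_width: 0.0564
time_s: 12.1
eef_pos: [0.4853, 0.0275, 0.1086]
ft_force: [0.5, 0.4, -1.4]
gripper_width: 0.0563
time_s: 12.3
eef_pos: [0.4854, 0.0275, 0.1088]
ft_force: [0.0, -0.1, -1.2]
gripper_width: 0.0569
[ 1.10989924e-04 -3.79699159e+01  2.27363616e+01  1.93395870e-03
  7.53231980e-04 -3.17210663e-06] [ 0.0429194  -0.06451316  0.01290153]
```

Middle is light too (about 1.4 N). I'll set it back and go to the right tin, above the box lid.

```bash
python3 -m creep '[0,0,0,0.15,0, 0,0,0,0.3,0, 0,0,0,0.25,0, 0,0,0,0.15,0, 0,0,0,0.1,0, 0,0,0,0.05,0, 0,0,0,0,0, 0,0,0,0,0]'; python3 -m creep '[0,0,0,0.03,0, 0,0,0,0.02,0, 0,0,0,0,0, 0,0,0,0,0]'; python3 -m creep '[0.7,0,0,0,0, 1,0,0,0,0, 1,0,0,0,0, 1,0,0,0,0, 1,0,0,0,0, 1,0,0,-0.3,0, 1,0,0,-0.6,0, 1,0,0,-0.7,0]'; python3 -m creep '[1,0,0,-0.8,0, 1,0,0,-0.7,0, 1,0,0,-0.4,0, 1,-0.4,-0.05,0,0, 1,-0.8,-0.05,0,0, 1,-0.8,-0.05,0,0, 1,-0.8,-0.05,0,0, 1,-0.8,-0.05,0,0]'; python3 -m creep '[1,-0.8,-0.05,0,0, 1,-0.8,-0.05,0,0, 1,-0.8,0,0,0, 1,-0.8,0,0,0, 1,-0.8,0,0,0, 1,-0.6,0,0,0, 1,0,0,0,0, 1,0,0,0,0]';python3 - <<'E'
from workcell import ctrl
from h import *
for n in("top","side","wrist"):
    c=ctrl.calibration(n);im=ctrl.get_image(n)
    cv2.imwrite(f"pics/{n}3.png",im[:,:,::-1])
    for p in dict(top=[(169,231),(239,214)],side=[(320,266),(286,204)],wrist=[(280,200)])[n]:
      for q,s in blob(im,p,30+(n=="wrist")*40): print(n,q,s,ray(c,q,.11).round(4))
E
```

```text
time_s: 13.1
eef_pos: [0.4858, 0.0276, 0.0592]
eef_rot: [[0.003, 1.0, 0.001], [1.0, -0.003, 0.0], [0.0, 0.001, -1.0]]
ft_force: [0.1, 0.3, -1.1]
gripper_width: 0.0568
grasp_force: 63.8
time_s: 13.5
eef_pos: [0.486, 0.0276, 0.0575]
eef_rot: [[0.003, 1.0, 0.002], [1.0, -0.003, 0.0], [0.0, 0.002, -1.0]]
ft_force: [-2.3, 0.5, 5.0]
gripper_width: 0.0566
grasp_force: 64.2
time_s: 14.3
eef_pos: [0.4841, 0.0275, 0.1359]
eef_rot: [[0.003, 1.0, -0.004], [1.0, -0.003, -0.0], [-0.0, -0.004, -1.0]]
ft_force: [0.7, 0.3, 0.1]
gripper_width: 0.0855
grasp_force: 0.0
time_s: 15.1
eef_pos: [0.4721, -0.1538, 0.2313]
eef_rot: [[0.003, 1.0, 0.0], [1.0, -0.003, -0.0], [-0.0, 0.0, -1.0]]
ft_force: [1.2, 0.5, -0.3]
gripper_width: 0.0852
grasp_force: 0.0
time_s: 15.9
eef_pos: [0.4662, -0.3826, 0.2305]
eef_rot: [[0.004, 1.0, -0.001], [1.0, -0.004, 0.001], [0.001, -0.001, -1.0]]
ft_force: [-0.4, 0.3, -0.2]
gripper_width: 0.0856
grasp_force: 0.0
top [168.6977887  231.18673219] [158 221  23  22 407] [0.4465 0.1927 0.11  ]
top [238.26497696 214.14516129] [227 203  24  23 434] [0.4846 0.0262 0.11  ]
side [320.34262485 266.18118467] [300 253  41  27 861] [0.4485 0.1954 0.11  ]
side [285.91022965 204.41962422] [269 196  34  18 479] [0.4866 0.0288 0.11  ]
wrist [277.98921053 212.56157895] [ 243  179   71   73 3800] [ 0.4665 -0.3917  0.11  ]
```

View pics/wrist3.png

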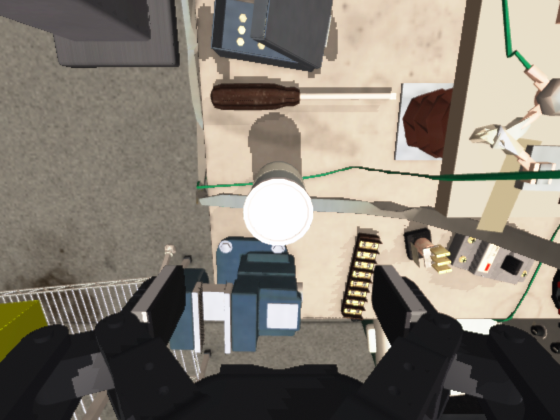

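The wrist picture shows the right lid at (278,213), with the vice below it at rows 240–350 and its pale anvil top at (282,316). The set-back tins are within 1 mm of their old places. I'll check the vice's height by crossing two views.

Run:
```python
from workcell import ctrl
from h import *
a,b=ctrl.calibration("top"),ctrl.calibration("wrist")
P=lambda c:np.array([[c["fx"],0,c["cx"]],[0,c["fy"],c["cy"]],[0,0,1]])@np.c_[cv2.Rodrigues(c["rvec"])[0],c["tvec"]]
X=cv2.triangulatePoints(P(a),P(b),np.array([[459.],[218]]),np.array([[282.],[316]]));print((X[:3]/X[3]).T)
for z in(.02,.05,.08,.11):print(z,[ray(b,p,z).round(3)[:2] for p in((265,240),(265,258),(265,290))])
print(ctrl.get_state()["eef_pos"])
```

```text
[[ 0.46855255 -0.49786316  0.10690864]]
0.02 [array([ 0.451, -0.455]), array([ 0.451, -0.478]), array([ 0.45 , -0.522])]
0.05 [array([ 0.452, -0.442]), array([ 0.452, -0.464]), array([ 0.451, -0.504])]
0.08 [array([ 0.454, -0.43 ]), array([ 0.453, -0.449]), array([ 0.453, -0.486])]
0.11 [array([ 0.455, -0.417]), array([ 0.455, -0.435]), array([ 0.454, -0.468])]
[ 0.46679267 -0.3811661   0.23135963]
```

The vice top is at 0.107 m, below the gripper body at about 0.135 m. I'll descend, grip and lift 5 cm.

```bash
python3 -m creep '[1,-0.21,0,0.3,0, 1,0,0,0.7,0, 1,0,0,0.8,0, 1,0,0,0.7,0, 1,0,0,0.5,0, 1,0,0,0.25,0, 1,0,0,0.1,0, 1,0,0,0,0]' 80; python3 -m creep '[0.6,0,0,0,0, 0.6,0,0,0,0, 0,0,0,0,0, 0,0,0,0,0, 0,0,0,0,0, 0,0,0,0,0, 0,0,0,0,0, 0,0,0,0,0]' 80;  python3 -m creep '[0,0,0,-0.1,0, 0,0,0,-0.2,0, 0,0,0,-0.3,0, 0,0,0,-0.3,0, 0,0,0,-0.15,0, 0,0,0,0,0, 0,0,0,0,0, 0,0,0,0,0]'; for i in 1 2 3; do python3 -m creep '[0,0,0,0,0, 0,0,0,0,0]' | grep -E "time|pos|ft|width"; done
```

```text
time_s: 16.85
eef_pos: [0.4668, -0.3928, 0.0637]
eef_rot: [[0.003, 1.0, -0.0], [1.0, -0.003, 0.0], [0.0, -0.0, -1.0]]
ft_force: [-0.5, -0.3, -0.7]
gripper_width: 0.0854
grasp_force: 0.0
time_s: 17.65
eef_pos: [0.4672, -0.3939, 0.066]
eef_rot: [[0.003, 1.0, 0.002], [1.0, -0.003, -0.003], [-0.003, 0.002, -1.0]]
ft_force: [-1.5, -0.1, 4.9]
gripper_width: 0.0569
grasp_force: 85.1
time_s: 18.45
eef_pos: [0.466, -0.3923, 0.1152]
eef_rot: [[0.003, 1.0, -0.002], [1.0, -0.003, 0.001], [0.001, -0.002, -1.0]]
ft_force: [-0.1, -0.3, -5.4]
gripper_width: 0.0565
grasp_force: 86.2
time_s: 18.65
eef_pos: [0.4663, -0.3926, 0.1156]
ft_force: [-0.6, 0.3, -4.8]
gripper_width: 0.057
time_s: 18.85
eef_pos: [0.4666, -0.3929, 0.1161]
ft_force: [-0.1, 1.2, -4.7]
gripper_width: 0.0567
time_s: 19.05
eef_pos: [0.4667, -0.3929, 0.1163]
ft_force: [-0.4, 0.5, -6.0]
gripper_width: 0.057
```

Right weighs about 5 N (roughly 0.5 kg), so it's the full one. I'll raise it another 10 cm and hold it still.

```bash
python3 -m creep '[0,0,0,-0.1,0, 0,0,0,-0.3,0, 0,0,0,-0.4,0, 0,0,0,-0.4,0, 0,0,0,-0.4,0, 0,0,0,-0.3,0, 0,0,0,-0.1,0, 0,0,0,0,0]' >/dev/null; python3 -m creep '[0,0,0,0,0, 0,0,0,0,0, 0,0,0,0,0, 0,0,0,0,0, 0,0,0,0,0, 0,0,0,0,0, 0,0,0,0,0, 0,0,0,0,0]'; python3 -m creep '[0,0,0,0,0, 0,0,0,0,0, 0,0,0,0,0, 0,0,0,0,0]';python3 - <<'E'
from workcell import ctrl
import cv2
cv2.imwrite("pics/side4.png",ctrl.get_image("side")[:,:,::-1])
E
```

```text
time_s: 20.65
eef_pos: [0.4667, -0.3929, 0.2163]
eef_rot: [[0.003, 1.0, 0.0], [1.0, -0.003, -0.0], [-0.0, 0.0, -1.0]]
ft_force: [-0.3, 0.2, -5.1]
gripper_width: 0.0566
grasp_force: 86.3
time_s: 21.05
eef_pos: [0.4667, -0.3929, 0.2163]
eef_rot: [[0.003, 1.0, 0.0], [1.0, -0.003, -0.0], [-0.0, 0.0, -1.0]]
ft_force: [0.2, -0.0, -5.6]
gripper_width: 0.0569
grasp_force: 86.3
```

View pics/side4.png

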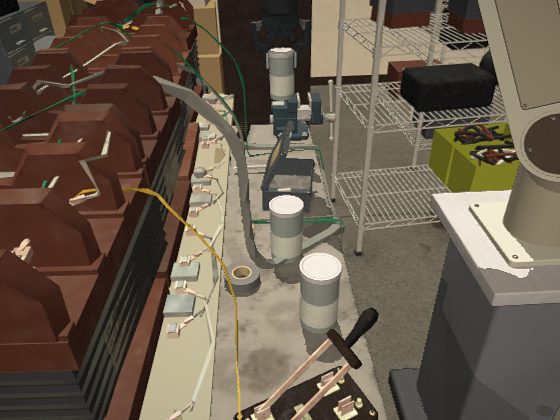

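The right tin hangs upright at (281,75), and the other two stand in their places at (320,266) and (286,204).

```bash
python3 -c "
from workcell import ctrl
print(ctrl.hand_in())"
```

```text
the job is handed in; nothing more can be done
None
```

Handed in at about 21 s: all three tins were weighed left to right, the right tin is the full one (about 0.5 kg) and is held upright about 15 cm above the desk, and the other two are back within about 1 mm of where they stood.

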